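# Key pin into the tablet dispenser, dial held at the third click

## Robot

A 6-joint arm with a two-finger parallel gripper is mounted at the origin on the work surface. World frame = base frame: x ahead of the robot, y to its left, z up, the work surface at z = 0. Lengths are in m, angles in rad, forces in N, time in s.
With the tool pointing down it reaches from about 0.35 to 0.975 m from the base axis. Payload 4.9 kg.
Tool frame: the origin (TCP) lies on the centre line of the jaws, within the pads' length; the fingertips stand 14 mm ahead of it and the grasp point (between the pads) lies 5 mm behind it; z points along the fingers, y is the line along which they close (so a half turn about z gives the same grasp; the last joint's range is limited). The gripper opens to 85 mm and grips with 20 to 120 N. Pads are 22 mm wide; open, the fingers measure 114 mm over their backs; the gripper's body (76 mm by 85 mm) begins 54 mm behind the grasp point. The pads swing forward as they close: fully open they stand 13 mm farther back than shut.
Start: joints at [-1.281, 0.053, 1.613, -0, 1.476, -0.119], TCP at [0.248, -0.573, 0.245] pointing down, gripper open.
Joint ranges: [-3.01, 3.01], [-1.01, 2.22], [0.06, 2.58], [-1.02, 4.17], [0.09, 2.62], [-3.14, 3.14]. Speed limits (rad/s): [2.57, 2.57, 3.14, 3.14, 3.14, 3.14].

## Interface

Orientations are given as a unit quaternion [w, x, y, z].
In Python, from plant import * gives the robot as it stands.
- The arm moves only by the tool send_rows, never from a script. Its argument "steps" is a list of rows, each an object with "translation": the shift along the tool's x, y, z in cm, a list of three; "delta_rot": the turn, a rotation vector about the tool's x, y, z in rad, a list of three; "jaw": the finger opening in cm, from 0 to 8.54. In form: [{"translation": [dx, dy, dz], "delta_rot": [rx, ry, rz], "jaw": jaw}, ...]. A call has exactly 8 rows; each row is the pose to reach, as a shift and turn from the pose commanded when the call began, along the tool's axes at that moment; what a row does not reach only later rows make up. A row lasts 1/10 s, in which the tool goes at most 50 mm and 8.59 degrees, less where a joint would pass 70% of its speed; a pose out of reach is approached as far as the arm can. A call with a gripper value outside its range is refused whole. The fingers move at their own pace and stop on an object; the grip force is fixed at half the most. Time passes only in rows, so rows that repeat a pose let the fingers close, or fill a call up. It gives the time, the measured TCP pose, the force, the opening and the grip force at its end, in the units of the state.
- state(): the state, without advancing time (a new reading comes with each control period).
- grab_frame(name): name is "scene" or "top" or "wrist"; returns a dict with "pixels" (400x640x3 uint8, blue, green, red), "range_z" (400x640 float32, m along the optical axis (not along the pixel's ray), 0 where there is no reading), "fx", "fy", "cx", "cy" (pixels), "rvec" (rotation vector, rad) and "tvec" (3), from world to camera coordinates, as OpenCV has them. Camera axes: x right, y down, z forward; pixel columns grow to the right and rows downward; lengths in m; the calibration is good to about 2 mm. The wrist camera is an equidistant fisheye: a pixel r from the principal point sees the ray r / f radians off the axis. A picture is of the moment at which its call begins.
- job_done(): hands the job in; it is judged then, once.
The state is a dict: "time": time; "joint_pos": joint angles; "joint_vel": joint speeds; "joint_efforts": joint torques, N m; "tool_pos": TCP position; "tool_rot": TCP orientation; "contact_force": force on the tool from outside, world axes, zero at the start; "ft_torque": the same for the moment, N m; "gripper_width": opening from 0.0 (shut) to 1.0 (fully open); "grasp_force": force on a finger pad.
Only numpy, scipy, OpenCV 4.12 (cv2) and the standard library are available. Lean on these libraries where they do the work, as an engineer would, in place of code of your own. Each camera call takes 0.05 s, during which the arm holds its last target. There are 200 camera calls.

## Task

Take the key pin out of its wooden block, put its steel shank down well through the eyelet of the tablet dispenser's resting dial, and with the pin as the handle turn the dial clockwise, against its return spring, past the first two clicks to the third and no further. Finish while still gripping the pin and holding the dial steady at the third click, so that the chute's shutter stays open; the dial springs back if let go. Do not disturb the two bottles, the pill organizer or the bell.

Things in the scene. Friction and masses are not known exactly. Their poses are not given: they have to be found in the camera images.
- pin_grip (a point): Centre of the key pin's upright square black grip, 16 x 16 x 50 mm (half-way up; point x and y are square to its side faces, z up). Below the grip a round steel shank, 8 mm thick, 42 mm long, tapered over the last 5 mm. The pin, about 45 g, stands loose in its block, the grip's underside (25 mm below this point) resting on the block's top.
- pin_tip (a point): The lower end of the pin's shank, on its axis, 67 mm below pin_grip.
- stand: Wooden block 50 x 50 x 50 mm, fixed to the tray, with a 10 mm hole 45 mm deep in the middle of its top in which the pin stands. Origin at the centre of its underside, z up.
- dispenser: White round tablet dispenser fixed to the tray: drum 88 mm across (100 mm at the foot), top of the drum 56 mm above the origin; small chute with a rising shutter on its +y side. Origin at the centre of its underside, z up. A flat grey dial 72 mm across, 10 mm thick (a small hub makes it 13 mm) lies on the drum.
- dial_axis (a point): Point on the dial's vertical axis of turning, at the same height as eyelet.
- eyelet (a point): Centre of the 12 mm through hole (1.5 mm chamfer) in the dial's flat dark steel lug, half-way through its 6 mm thickness, 64 mm from the axis; moves with the dial. The lug, 28 x 28 mm, juts out past the drum 59 mm above the tray floor, free air below, 16 mm from a centred shank to the drum. At rest it points 0.52 rad counter-clockwise (from above) of the dispenser's +x axis.
- dial (a joint): Dial angle, rad: 0 at rest, growing clockwise from above. Clicks at 0.35, 0.70 and 1.05 (third and last; the end stop lies past it, at 1.3). The spring always returns it to 0 when let go: at the eyelet 2 N at rest rising to 3.3 N at the third click, clicks add up to 1 N. On the rim opposite the lug 4 black ticks mark rest and the clicks (the third's is broader); a black line on the dial points to them.
- tray: Shallow aluminium tray 300 x 460 mm, fixed, rim 18 mm high, floor 4 mm thick, that carries everything. Origin at the centre of its underside.
- bottle_1: Amber glass dropper bottle, 33 mm across, 91 mm high, loose. Origin at the centre of its underside. To be left alone.
- bottle_2: Second dropper bottle, same as the first. To be left alone.
- organizer: Green pill organizer with seven flip lids, 40 x 126 x 24 mm, loose. Origin at the centre of its underside. To be left alone.
- bell: Small steel bell, 52 mm across, 49 mm high, loose. Origin at the centre of its underside. To be left alone.
Mind the look-alikes: they are no part of the job. Of the things like the part that bears pin_grip, leave any that is blue or purple; of the rest the larger one is meant.

How it is judged:
By the outcome, as a careful person would: the job done as asked, in the order asked, and still so for the second after the job is handed in, while the arm keeps its last pose, push and grip.
It also fails if it takes over 45 s, if anything falls off the work surface, if the arm or the gripper's body presses on something with over 40 N, if the wrist force passes 120 N, or if a joint passes its speed limit or range.

## Working session

There is one attempt and no reset: what is moved stays moved. The work goes in short steps, Python scripts to look and compute and a tool call to move; the robot and the scene stay as the last step left them, time stands still between calls to the robot, and variables do not carry over. Pictures are saved under pics/ and viewed, at most 10 in all, crops included, and the job is handed in when it is done.

Besides the shell and the picture viewer there is one more tool, called after "Call:" in YAML: its name, and indented under it one key for each argument. send_rows: Moves the arm, as the interface text tells. Its arguments: {"type":"object","properties":{"steps":{"type":"array","items":{"type":"object","properties":{"translation":{"type":"array","items":{"type":"number"}},"delta_rot":{"type":"array","items":{"type":"number"}},"jaw":{"type":"number"}}}}},"required":["steps"]}

```bash
mkdir -p pics
cat > h.py <<'E'
from plant import *
import numpy as np, cv2, pickle
def snap(n,f):
    d=grab_frame(n); cv2.imwrite(f'pics/{f}.png',d['pixels']); pickle.dump(d,open(f'pics/{f}.pkl','wb')); return d
def load(f): return pickle.load(open(f'pics/{f}.pkl','rb'))
def cam(d):
    R=cv2.Rodrigues(np.array(d['rvec'],float))[0]; t=np.array(d['tvec'],float).ravel(); return R,-R.T@t
def plane(d,u,v,z):
    R,c=cam(d); r=R.T@np.array([(u-d['cx'])/d['fx'],(v-d['cy'])/d['fy'],1]); return c+r*(z-c[2])/r[2]
def pts(d):
    R,c=cam(d); v,u=np.mgrid[0:400,0:640]; z=d['range_z']
    P=np.stack([(u-d['cx'])/d['fx']*z,(v-d['cy'])/d['fy']*z,z],-1); return P@R+c
E
python3 - <<'E'
from h import *
for n in('top','scene'):
    d=snap(n,n+'0'); print(n,cam(d)[1],d['fx'],d['cx'],d['cy'])
print(state())
E
```

```text
top [0.41422814 0.00382817 0.83629131] 374.1637713269072 318.4481631786467 198.3996332835669
scene [ 1.11219893 -0.02410893  0.47100692] 405.64473757662563 309.85828496755767 193.64760274581587
{'time': 0.1, 'joint_pos': array([-1.28101272e+00,  5.33221689e-02,  1.61413894e+00, -8.55052117e-06,
        1.47600604e+00, -1.18988784e-01]), 'joint_vel': array([ 8.06208535e-04, -6.99313704e-04, -1.76690762e-03, -2.35012635e-03,
        3.48750488e-05, -6.91534598e-04]), 'joint_efforts': array([-1.49469893e-04, -3.94907427e+01, -3.71363068e+01, -6.88637465e-05,
        3.99524331e-03, -1.78051886e-05]), 'tool_pos': array([ 0.24827863, -0.57299052,  0.24417712]), 'tool_rot': array([-9.33468794e-04,  9.79185238e-01,  2.02966479e-01, -8.41814172e-05]), 'contact_force': array([0.20022192, 0.43453668, 0.01197717]), 'ft_torque': array([ 0.00678851, -0.02972611,  0.0034932 ]), 'grasp_force': 0.0, 'gripper_width': 0.9950672917571524}
```

View pics/top0.png

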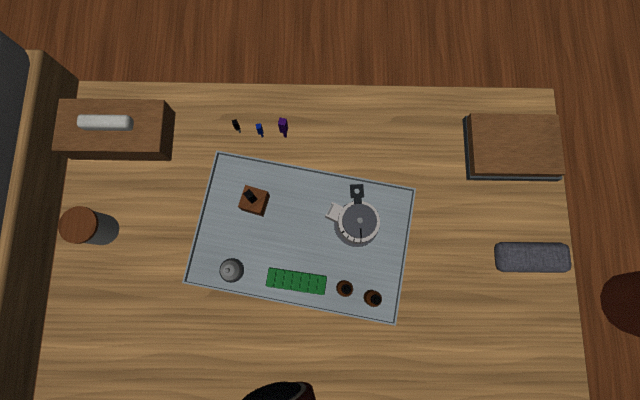

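View pics/scene0.png

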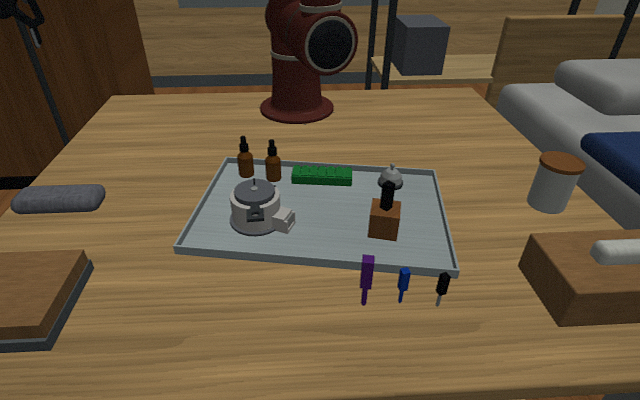

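The top view shows the pin in its block at about (253,199), the dial centre at (359,221) and the lug at (357,190). The loose pins at (237,125), (259,130) and (283,127) are decoys, because the block's pin is larger than the loose black one. In the scene view the pin grip is at (387,195) and the lug at (255,212).

Run:
```python
from h import *
T=load('top0');S=load('scene0')
PT,PS=pts(T),pts(S)
def reg(P,c,r,zlo,zhi): 
    return (np.hypot(P[...,0]-c[0],P[...,1]-c[1])<r)&(P[...,2]>zlo)&(P[...,2]<zhi)
cp=plane(T,253,199,.05)[:2]; cd=plane(T,359,221,.065)[:2]; print('rough',cp,cd)
for nm,d,P in(('T',T,PT),('S',S,PS)):
    hsv=cv2.cvtColor(d['pixels'],cv2.COLOR_BGR2HSV)
    for lab,c,r,a,b,dark in(('tray',(cp+cd)/2,.03,-.01,.03,0),('blocktop',cp,.05,.045,.062,0),('grip',cp,.06,.065,.13,0),('griptop',cp,.06,.098,.12,0),('dialtop',cd,.034,.062,.08,0),('luq',cd+[.063,0],.03,.05,.08,0)):
        m=reg(P,c,r,a,b); q=P[m]
        if len(q): 
            x,y=np.round(q[:,:2].min(0),4),np.round(q[:,:2].max(0),4)
            rc=cv2.minAreaRect((q[:,:2]*1000).astype(np.float32))
            print(nm,lab,len(q),'med',np.round(np.median(q,0),4),'z',np.round(np.percentile(q[:,2],[5,95]),4),x,y,np.round(rc[0],1),np.round(rc[1],1),round(rc[2],1))
a=T['pixels'][140:260,210:420]; cv2.imwrite('pics/tc.png',cv2.resize(a,None,fx=3.8,fy=3.8,interpolation=cv2.INTER_CUBIC))
a=S['pixels'][150:280,210:420]; cv2.imwrite('pics/sc.png',cv2.resize(a,None,fx=3.8,fy=3.8,interpolation=cv2.INTER_CUBIC))
```

```text
rough [0.56285642 0.13655225] [ 0.51623429 -0.08781053]
T tray 554 med [0.5396 0.0241 0.0053] z [0.003  0.0076] [ 0.5114 -0.0052] [0.5684 0.0533] [539.9  24. ] [57.  58.4] 0.6
T blocktop 473 med [0.5577 0.1324 0.0555] z [0.0523 0.0576] [0.5324 0.1069] [0.5923 0.1681] [562.4 137.2] [50.5 50.2] 74.3
T grip 101 med [0.5604 0.1355 0.1043] z [0.0708 0.1072] [0.5522 0.1264] [0.573 0.146] [562.6 137.3] [16.8 15.9] 40.5
T griptop 69 med [0.5623 0.1364 0.1049] z [0.1014 0.1074] [0.5527 0.1266] [0.573 0.146] [562.8 137. ] [16.4 15.4] 45.2
T dialtop 848 med [ 0.5157 -0.0875  0.0713] z [0.0689 0.0736] [ 0.4824 -0.1206] [ 0.5492 -0.054 ] [515.8 -87.3] [66.5 66.9] 89.7
T luq 245 med [ 0.5727 -0.0841  0.0669] z [0.0604 0.0697] [ 0.5507 -0.1055] [ 0.595  -0.0693] [572.7 -86.8] [45.  33.6] 5.9
S tray 539 med [0.5409 0.0244 0.0049] z [0.0036 0.0062] [ 0.5102 -0.0048] [0.5686 0.0538] [539.4  24.6] [58.3 58.7] 87.7
S blocktop 560 med [0.5756 0.1312 0.0546] z [0.0471 0.0574] [0.5346 0.1049] [0.5957 0.1655] [565.1 135.2] [50.1 52.1] 74.8
S grip 303 med [0.5692 0.1333 0.0893] z [0.0672 0.105 ] [0.555  0.1246] [0.576  0.1468] [565.  135.8] [17.8 19.8] 36.5
S griptop 92 med [0.567  0.1347 0.1041] z [0.0989 0.1056] [0.555 0.125] [0.5759 0.1451] [565.8 134.7] [15.7 18.1] 41.1
S dialtop 647 med [ 0.5194 -0.0881  0.071 ] z [0.0697 0.0725] [ 0.4849 -0.1209] [ 0.549  -0.0541] [517.1 -87.5] [64.3 66.6] 1.4
S luq 397 med [ 0.5724 -0.0868  0.0663] z [0.0559 0.0701] [ 0.55   -0.1086] [ 0.5986 -0.0679] [574.  -87.5] [48.4 40.7] 2.8
```

View pics/tc.png

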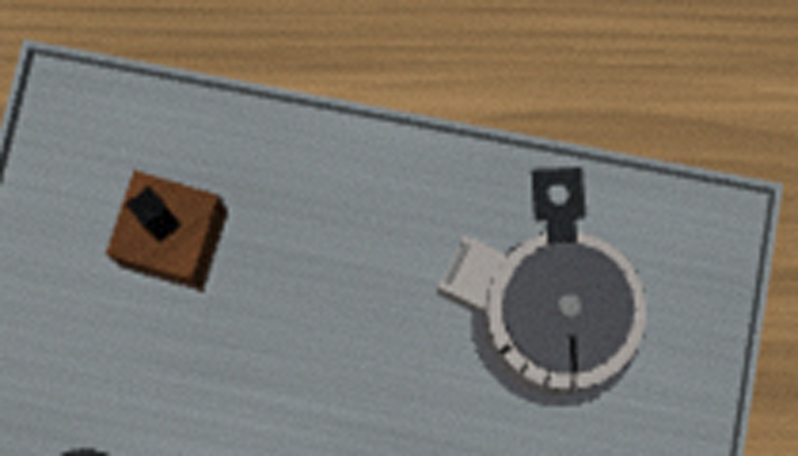

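View pics/sc.png

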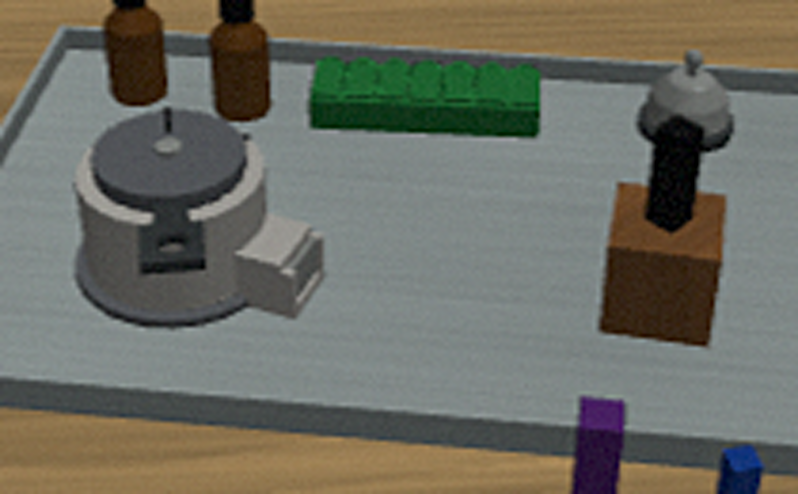

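The zoomed views show the grip at about (153,213), turned roughly 45° to world. The eyelet is at (558,194) and the hub at (570,305). The dial line is on the rest tick, the chute lies to +y, and the lug's path clockwise is clear.

```bash
cat >> h.py <<'E'
from scipy.spatial.transform import Rotation as Ro
def rot(ya):  # tool down, tool y at world angle ya
    y=np.array([np.cos(ya),np.sin(ya),0]); z=np.array([0,0,-1.]); return np.stack([np.cross(y,z),y,z],1)
def go(p,ya=None,s=None):
    s=s or state(); q=s['tool_rot']; A=Ro.from_quat([q[1],q[2],q[3],q[0]]).as_matrix()
    B=A if ya is None else rot(ya)
    print('tr cm',np.round(A.T@(np.array(p)-s['tool_pos'])*100,2),'rot',np.round(Ro.from_matrix(A.T@B).as_rotvec(),3),'yaw_y',round(np.degrees(np.arctan2(A[1,1],A[0,1])),2))
E
python3 - <<'E'
from h import *
for f,zs in(('top0',(.066,.069)),('scene0',(.066,.069))):
    d=load(f);P=pts(d);g=d['pixels'].max(2).astype(int)
    # lug: dark pixels near
    m=(np.hypot(P[...,0]-.575,P[...,1]+.086)<.03)&(P[...,2]>.061)
    print(f,'lug z',np.percentile(P[m][:,2],[10,50,90]).round(4))
    if f=='top0':
        sub=g[183:199,349:364]; print(sub)
        # hole: bright weighted within lug interior
        w=np.clip(g[186:197,352:362]-60,0,None); v,u=np.mgrid[186:197,352:362]; print('hole uv',(u*w).sum()/w.sum(),(v*w).sum()/w.sum())
        gd=P[(np.hypot(P[...,0]-.516,P[...,1]+.0875)<.008)]; print('hub z',gd[:,2].max())
go([.5635,.1365,.22],-np.pi/4)
E
```

```text
top0 lug z [0.0648 0.0673 0.0706]
[[133 132 130 129 132 134 132 138 132 135 132 137 135 132 134]
 [126 104  84  82  80  82  83  83  64  60  66  57  45  50 112]
 [108  44  37  41  44  41  38  41  36  39  38  40  38  40  93]
 [130  42  33  35  39  36  38  38  37  39  44  41  35  39  91]
 [134  43  34  39  41  33  34  36  34  36  38  35  34  42  92]
 [134  41  32  44  33  39  56  62  69  54  36  36  36  42  85]
 [136  44  35  35  37  72 142 143 142 114  42  41  40  36  72]
 [133  58  38  37  47 102 141 144 141 140  79  41  33  38  68]
 [135  58  31  36  37  83 139 139 142 142 100  35  36  35  56]
 [135  56  36  39  42  61 132 144 140 134  60  29  39  31  52]
 [134  77  42  37  34  38  60 104 107  79  33  39  36  35  52]
 [135  80  38  41  41  38  38  38  37  41  37  39  39  37  49]
 [140  80  36  40  40  42  39  37  42  41  41  43  43  35  46]
 [138 103  37  34  32  46  41  36  42  40  38  39  35  42  49]
 [133 108  44  38  39  35  36  42  44  41  43  33  46  80  92]
 [137 131 102 113 108  42  35  40  35  40  39  44  91 141 143]]
hole uv 356.46539222148976 190.6605141727093
hub z 0.07655278741288452
scene0 lug z [0.0624 0.0667 0.0701]
tr cm [ 57.13 -52.57   2.53] rot [-0.002 -0.001 -0.377] yaw_y -66.58
```

Call:
send_rows:
  steps:
    - {"translation": [3.0,-2.75,0],"delta_rot": [0,0,-0.05],"jaw": 5}
    - {"translation": [6.5,-6,0.3],"delta_rot": [0,0,-0.1],"jaw": 5}
    - {"translation": [10,-9.2,0.5],"delta_rot": [0,0,-0.15],"jaw": 5}
    - {"translation": [13.5,-12.4,0.7],"delta_rot": [0,0,-0.2],"jaw": 5}
    - {"translation": [17,-15.6,0.9],"delta_rot": [0,0,-0.25],"jaw": 5}
    - {"translation": [20.5,-18.8,1.1],"delta_rot": [0,0,-0.3],"jaw": 5}
    - {"translation": [24,-22,1.3],"delta_rot": [0,0,-0.35],"jaw": 5}
    - {"translation": [27,-24.8,1.3],"delta_rot": [0,0,-0.377],"jaw": 5}

```text
time: 0.9
tool_pos: [0.3977, -0.2362, 0.2315]
tool_rot: [-0.0, 0.923, 0.384, -0.0]
contact_force: [0.4, -0.9, 1.1]
gripper_width: 0.585
grasp_force: 0.0
```

Run:
```python
from h import *
T=load('top0'); print('eyelet',plane(T,356.47,190.66,.063)); u=210+570/3.8;v=140+305/3.8; print('hub',plane(T,u-.4,v-.4,.073))
go([.5635,.1365,.22],-np.pi/4)
```

```text
eyelet [ 0.58106857 -0.0833488   0.063     ]
hub [ 0.51754588 -0.08812001  0.073     ]
tr cm [ 38.11 -14.55   1.17] rot [-0.001 -0.     0.002] yaw_y -44.87
```

Call:
send_rows:
  steps:
    - {"translation": [3,-1.1,0],"delta_rot": [0,0,0],"jaw": 5}
    - {"translation": [8,-3,0.3],"delta_rot": [0,0,0],"jaw": 5}
    - {"translation": [13,-5,0.5],"delta_rot": [0,0,0],"jaw": 5}
    - {"translation": [18,-7,0.7],"delta_rot": [0,0,0],"jaw": 5}
    - {"translation": [22.5,-8.6,0.9],"delta_rot": [0,0,0],"jaw": 5}
    - {"translation": [27,-10.3,1.1],"delta_rot": [0,0,0],"jaw": 5}
    - {"translation": [32,-12.2,1.2],"delta_rot": [0,0,0],"jaw": 5}
    - {"translation": [36,-13.7,1.2],"delta_rot": [0,0,0],"jaw": 5}

```text
time: 1.7
tool_pos: [0.5538, 0.1119, 0.2196]
tool_rot: [-0.0, 0.924, 0.383, -0.0]
contact_force: [0.8, -1.1, 0.5]
gripper_width: 0.586
grasp_force: 0.0
```

Call:
send_rows:
  steps:
    - {"translation": [2.1,-0.8,0],"delta_rot": [0,0,0],"jaw": 5}
    - {"translation": [2.1,-0.8,0],"delta_rot": [0,0,0],"jaw": 5}
    - {"translation": [2.1,-0.8,0],"delta_rot": [0,0,0],"jaw": 5}
    - {"translation": [2.1,-0.8,0],"delta_rot": [0,0,0],"jaw": 5}
    - {"translation": [2.1,-0.8,0],"delta_rot": [0,0,0],"jaw": 5}
    - {"translation": [2.1,-0.8,0],"delta_rot": [0,0,0],"jaw": 5}
    - {"translation": [2.1,-0.8,0],"delta_rot": [0,0,0],"jaw": 5}
    - {"translation": [2.1,-0.8,0],"delta_rot": [0,0,0],"jaw": 5}

```text
time: 2.5
tool_pos: [0.5629, 0.1298, 0.2205]
tool_rot: [0.0, 0.924, 0.383, 0.0]
contact_force: [-0.3, -0.1, -0.1]
gripper_width: 0.586
grasp_force: 0.0
```

Run:
```python
from h import *
d=snap('wrist','w1'); R,c=cam(d); print(c,R[2],d['fx'],d['cx'],d['cy']); s=state(); print(s['tool_pos'],s['tool_rot'])
go([.5635,.1365,.22],-np.pi/4)
```

```text
[0.61854578 0.18354804 0.34970227] [-0.21158036 -0.21161919 -0.9541756 ] 309.70691628693146 309.81239455233674 201.59584121836588
[0.56288485 0.12994856 0.22041863] [2.28380774e-05 9.23888078e-01 3.82662792e-01 8.67650557e-05]
tr cm [ 0.51 -0.42  0.04] rot [ 0. -0. -0.] yaw_y -45.0
```

View pics/w1.png

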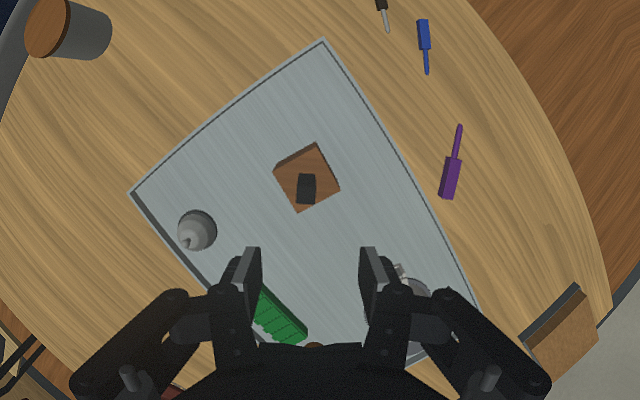

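The wrist view shows the block at (306,178) with the grip at (306,188), nearly square to the jaws. The dispenser is partly hidden at (410,290).

```bash
cat >> h.py <<'E'
def wray(d,u,v):
    x,y=(np.asarray(u)-d['cx'])/d['fx'],(np.asarray(v)-d['cy'])/d['fy']; r=np.hypot(x,y)+1e-12
    return np.stack([np.sin(r)*x/r,np.sin(r)*y/r,np.cos(r)],-1)
def wpts(d):
    R,c=cam(d); v,u=np.mgrid[0:400,0:640]; k=wray(d,u,v); return (k/k[...,2:]*d['range_z'][...,None])@R+c
def wplane(d,u,v,z):
    R,c=cam(d); r=wray(d,u,v)@R; return c+r*((z-c[2])/r[...,2])[...,None]
E
python3 - <<'E'
from h import *
d=load('w1');P=wpts(d); g=d['pixels'].max(2)
near=np.hypot(P[...,0]-.563,P[...,1]-.137)<.045
for lab,m,z in(('griptop',near&(g<70)&(P[...,2]>.1)&(P[...,2]<.12),.104),('gripall',near&(g<70)&(P[...,2]>.05)&(P[...,2]<.12),None),('blocktop',near&(P[...,2]>.0515)&(P[...,2]<.12),.054)):
    v,u=np.nonzero(m); q=P[m] if z is None else wplane(d,u,v,z)
    rc=cv2.minAreaRect((q[:,:2]*1000).astype(np.float32)); print(lab,len(q),'z',np.percentile(P[m][:,2],[5,50,95]).round(4),'uv',u.min(),u.max(),v.min(),v.max(),rc)
print(g[168:208,290:322:1].tolist().__len__())
m=near&(g<70)&(P[...,2]>.05); 
for v in range(172,206,2): 
    uu=np.nonzero(m[v,285:325])[0]; print(v,(uu.min()+285,uu.max()+285,P[v,uu.mean().astype(int)+285,2].round(3)) if len(uu) else None)
E
```

```text
griptop 345 z [0.1028 0.1045 0.1058] uv 296 315 184 203 ((566.2369995117188, 136.17984008789062), (16.18207550048828, 15.162796020507812), 41.34095001220703)
gripall 545 z [0.06   0.1039 0.1056] uv 288 336 161 203 ((571.9904174804688, 131.93280029296875), (43.05564880371094, 42.76082992553711), 55.60147476196289)
blocktop 2535 z [0.0535 0.0549 0.1047] uv 272 341 146 212 ((565.5576171875, 135.76495361328125), (51.52306365966797, 51.02616500854492), 74.57225799560547)
40
172 None
174 (np.int64(299), np.int64(313), np.float64(0.057))
176 (np.int64(298), np.int64(314), np.float64(0.069))
178 (np.int64(298), np.int64(314), np.float64(0.079))
180 (np.int64(298), np.int64(315), np.float64(0.084))
182 (np.int64(298), np.int64(315), np.float64(0.093))
184 (np.int64(297), np.int64(315), np.float64(0.098))
186 (np.int64(297), np.int64(315), np.float64(0.104))
188 (np.int64(297), np.int64(315), np.float64(0.105))
190 (np.int64(297), np.int64(315), np.float64(0.104))
192 (np.int64(297), np.int64(315), np.float64(0.106))
194 (np.int64(297), np.int64(314), np.float64(0.104))
196 (np.int64(297), np.int64(314), np.float64(0.105))
198 (np.int64(297), np.int64(314), np.float64(0.105))
200 (np.int64(296), np.int64(314), np.float64(0.103))
202 (np.int64(296), np.int64(314), np.float64(0.104))
204 None
```

Run:
```python
from h import *
go([.5646,.1361,.074],np.radians(-48.5))
```

```text
tr cm [ 0.55 -0.32 14.64] rot [ 0.    -0.     0.061] yaw_y -45.0
```

Call:
send_rows:
  steps:
    - {"translation": [0.5,-0.3,1],"delta_rot": [0,0,0.03],"jaw": 5}
    - {"translation": [0.55,-0.32,4],"delta_rot": [0,0,0.061],"jaw": 5}
    - {"translation": [0.55,-0.32,7],"delta_rot": [0,0,0.061],"jaw": 5}
    - {"translation": [0.55,-0.32,10],"delta_rot": [0,0,0.061],"jaw": 5}
    - {"translation": [0.55,-0.32,12.5],"delta_rot": [0,0,0.061],"jaw": 5}
    - {"translation": [0.55,-0.32,14],"delta_rot": [0,0,0.061],"jaw": 5}
    - {"translation": [0.55,-0.32,14.6],"delta_rot": [0,0,0.061],"jaw": 5}
    - {"translation": [0.55,-0.32,14.6],"delta_rot": [0,0,0.061],"jaw": 5}

```text
time: 3.35
tool_pos: [0.5644, 0.1363, 0.074]
tool_rot: [-0.0, 0.935, 0.354, -0.0]
contact_force: [-0.2, -0.4, 0.6]
gripper_width: 0.587
grasp_force: 0.0
```

Call:
send_rows:
  steps:
    - {"translation": [0,0,0],"delta_rot": [0,0,0],"jaw": 3}
    - {"translation": [0,0,0],"delta_rot": [0,0,0],"jaw": 2.5}
    - {"translation": [0,0,0],"delta_rot": [0,0,0],"jaw": 2}
    - {"translation": [0,0,0],"delta_rot": [0,0,0],"jaw": 1}
    - {"translation": [0,0,0],"delta_rot": [0,0,0],"jaw": 0}
    - {"translation": [0,0,0],"delta_rot": [0,0,0],"jaw": 0}
    - {"translation": [0,0,0],"delta_rot": [0,0,0],"jaw": 0}
    - {"translation": [0,0,0],"delta_rot": [0,0,0],"jaw": 0}

```text
time: 4.15
tool_pos: [0.5654, 0.1365, 0.0756]
tool_rot: [0.0, 0.935, 0.355, 0.001]
contact_force: [0.3, -0.3, 5.3]
gripper_width: 0.179
grasp_force: 58.6
```

Call:
send_rows:
  steps:
    - {"translation": [0,0,-0.5],"delta_rot": [0,0,0],"jaw": 0}
    - {"translation": [0,0,-1.5],"delta_rot": [0,0,0],"jaw": 0}
    - {"translation": [0,0,-3],"delta_rot": [0,0,0],"jaw": 0}
    - {"translation": [0,0,-4.5],"delta_rot": [0,0,0],"jaw": 0}
    - {"translation": [0,0,-6],"delta_rot": [0,0,0],"jaw": 0}
    - {"translation": [0,0,-7.5],"delta_rot": [0,0,0],"jaw": 0}
    - {"translation": [0,0,-9],"delta_rot": [0,0,0],"jaw": 0}
    - {"translation": [0,0,-9],"delta_rot": [0,0,0],"jaw": 0}

```text
time: 4.95
tool_pos: [0.5662, 0.1366, 0.168]
tool_rot: [0.001, 0.935, 0.355, 0.003]
contact_force: [-0.2, 0.5, -0.8]
gripper_width: 0.18
grasp_force: 58.9
```

Run:
```python
from h import *
print(state()['tool_pos'])
go([.580,-.0845,.165])
```

```text
[0.56620205 0.13658541 0.16797411]
tr cm [-13.63  17.46   0.29] rot [0. 0. 0.] yaw_y -48.47
```

Call:
send_rows:
  steps:
    - {"translation": [-1,1.3,0],"delta_rot": [0,0,0],"jaw": 0}
    - {"translation": [-3,3.9,0],"delta_rot": [0,0,0],"jaw": 0}
    - {"translation": [-5.5,7,0],"delta_rot": [0,0,0],"jaw": 0}
    - {"translation": [-8,10.2,0],"delta_rot": [0,0,0],"jaw": 0}
    - {"translation": [-10.5,13.4,0],"delta_rot": [0,0,0],"jaw": 0}
    - {"translation": [-12.5,16,0],"delta_rot": [0,0,0],"jaw": 0}
    - {"translation": [-13.6,17.5,0.3],"delta_rot": [0,0,0],"jaw": 0}
    - {"translation": [-13.6,17.5,0.3],"delta_rot": [0,0,0],"jaw": 0}

```text
time: 5.75
tool_pos: [0.5777, -0.0877, 0.1598]
tool_rot: [-0.0, 0.936, 0.353, -0.001]
contact_force: [-0.3, 1.0, -1.5]
gripper_width: 0.178
grasp_force: 58.9
```

Run:
```python
from h import *
go([.580,-.0845,.147])
w=snap('wrist','w2'); s=snap('scene','s2'); t=snap('top','t2')
z=lambda a,k:cv2.resize(a,None,fx=k,fy=k,interpolation=cv2.INTER_CUBIC)
a=z(s['pixels'][130:250,200:300],4); b=z(w['pixels'][130:250,260:360],3.9)[:480]
cv2.imwrite('pics/c2.png',np.hstack([a,cv2.resize(b,(390,480))]))
```

```text
tr cm [ 0.39 -0.08  1.27] rot [0. 0. 0.] yaw_y -48.7
```

View pics/c2.png

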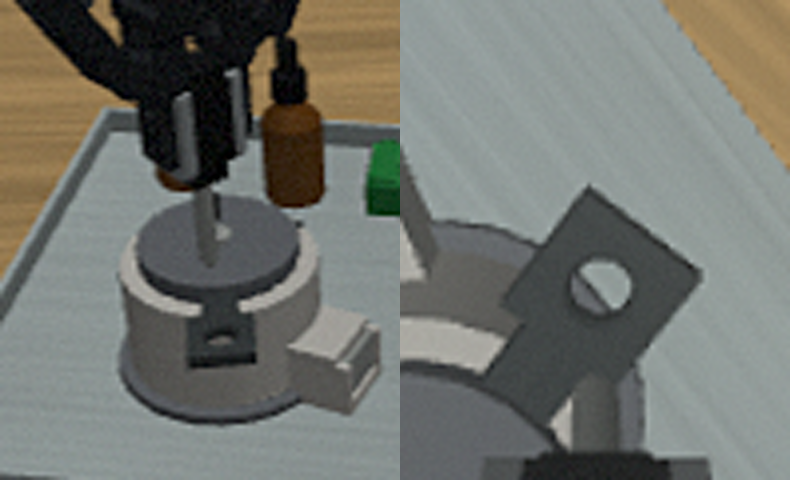

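Left (scene): tip at crop (210,265), hole at (222,338). Right (wrist): tip at (595,375), hole at (602,287). The shank hangs free above the dial, short of the eyelet.

```bash
cat >> h.py <<'E'
def tri(rays):
    A=np.zeros((3,3));b=np.zeros(3)
    for c,r in rays:
        r=r/np.linalg.norm(r);M=np.eye(3)-np.outer(r,r);A+=M;b+=M@c
    p=np.linalg.solve(A,b); return p,[np.linalg.norm(np.cross(p-c,r/np.linalg.norm(r)))*1000 for c,r in rays]
def sray(d,u,v):
    R,c=cam(d); return c,R.T@np.array([(u-d['cx'])/d['fx'],(v-d['cy'])/d['fy'],1])
def wr(d,u,v):
    R,c=cam(d); return c,wray(d,u,v)@R
E
python3 - <<'E'
from h import *
w,s,t=load('w2'),load('s2'),load('top0')
# offset -0.4 for resize pixel centres
gw=w['pixels'].max(2).astype(int); gs=s['pixels'].max(2).astype(int)
print('wrist tip patch'); print(gw[216:244:2,300:322]); print('scene tip'); print(gs[176:202:1,244:262]); print('wrist hole');print(gw[190:213:1,300:324]); print('scene hole');print(gs[206:222,245:266])
st=state(); print('tcp',st['tool_pos'],st['time'])
print('tip',tri([wr(w,310-.4,223.75-.4),sray(s,252.5-.4,196.2-.4)]))
print('eye',tri([wr(w,311.8-.4,201.7-.4),sray(s,255.5-.4,214.5-.4),sray(t,356.47,190.66)]))
print('eye w plane',wplane(w,311.4,201.3,.063),'s',plane(s,255.1,214.1,.063))
E
```

```text
wrist tip patch
[[ 72  70  72  67  75  72  70  74  73  71  67  74  69  72  69  72  71  68
   72  69  69  65]
 [ 71  69  72  69  70  69  73  68  70  71  72  71  70  69  70  72  71  72
   71  74  65  77]
 [ 69  66  70  71  71  69  66  69  71  71  70  72  71  72  71  73  71  69
   69  63  97 137]
 [ 69  72  73  69  69  70  71  71  68  68  72  71  69  71  71  72  69  74
   76  94  98 128]
 [ 70  69  69  68  68  70  74  78  81  83  78  74  74  69  70  69  72  87
  103 104  81 104]
 [ 69  68  68  70  72  86  90  89  85  87  80  79  77  73  72  79  97 107
  104 109 101  95]
 [ 71  70  65  64  98  92  89  88  85  82  83  81  77  71  72  79  97 106
  105 103 100 106]
 [ 64  72 103 166  95  81  85  88  84  84  82  78  79  74  70  66  85 106
  104 102 100  91]
 [ 94 142 176 182  99  82  88  91  84  88  83  81  78  72  71  67  87 106
  105 104 102  97]
 [166 175 168 150  91  82  86  88  87  85  82  81  77  71  70  62  89 105
  103 103 102  93]
 [176 172 168 151  93  80  86  87  85  80  82  80  77  74  71  67  86 104
  101 105 103  85]
 [155 179 170 150  96  85  88  86  84  84  81  77  75  76  70
[... 5656 characters left out ...]
 45  44  32
   26  81 101]
 [ 90  62  43  33  45  29  37  31  34  32  30  29  33  27  31  30  28  23
   14  83 101]
 [ 87  67  38  24  32  28  21  27  27  27  22  28  21  19  22  27  25  23
   16  79  99]
 [ 88  72  35  12  19  19  15  22  31  35  48  56  50  56  70  79  77  90
   94  96  98]]
tcp [ 0.57809685 -0.08456115  0.1604989 ] 5.9
tip (array([ 0.58075407, -0.08633247,  0.10014573]), [np.float64(0.10309584254876605), np.float64(0.1030958425487411)])
eye (array([ 0.58238072, -0.0842176 ,  0.06354143]), [np.float64(2.034849325814193), np.float64(0.8058592666012481), np.float64(1.6569271420172222)])
eye w plane [ 0.58414474 -0.08512789  0.063     ] s [ 0.58035239 -0.08442919  0.063     ]
```

Run:
```python
from h import *
go([.580,-.0845,.138])
```

```text
tr cm [0.15 0.13 2.25] rot [0. 0. 0.] yaw_y -48.48
```

Call:
send_rows:
  steps:
    - {"translation": [0.15,0.13,0.3],"delta_rot": [0,0,0],"jaw": 0}
    - {"translation": [0.15,0.13,0.9],"delta_rot": [0,0,0],"jaw": 0}
    - {"translation": [0.15,0.13,1.5],"delta_rot": [0,0,0],"jaw": 0}
    - {"translation": [0.15,0.13,2],"delta_rot": [0,0,0],"jaw": 0}
    - {"translation": [0.15,0.13,2.25],"delta_rot": [0,0,0],"jaw": 0}
    - {"translation": [0.15,0.13,2.25],"delta_rot": [0,0,0],"jaw": 0}
    - {"translation": [0.15,0.13,2.25],"delta_rot": [0,0,0],"jaw": 0}
    - {"translation": [0.15,0.13,2.25],"delta_rot": [0,0,0],"jaw": 0}

```text
time: 6.7
tool_pos: [0.581, -0.0849, 0.1392]
tool_rot: [0.0, 0.935, 0.354, 0.0]
contact_force: [-1.1, 0.1, -1.3]
gripper_width: 0.176
grasp_force: 58.9
```

Run:
```python
from h import *
w=snap('wrist','w3'); s=snap('scene','s3')
print(state()['tool_pos'])
z=lambda a,k:cv2.resize(a,None,fx=k,fy=k,interpolation=cv2.INTER_CUBIC)
cv2.imwrite('pics/c3.png',np.hstack([z(s['pixels'][170:230,225:285],6.5),z(w['pixels'][185:245,280:340],6.5)]))
```

```text
[ 0.58093575 -0.08488607  0.13923306]
```

View pics/c3.png

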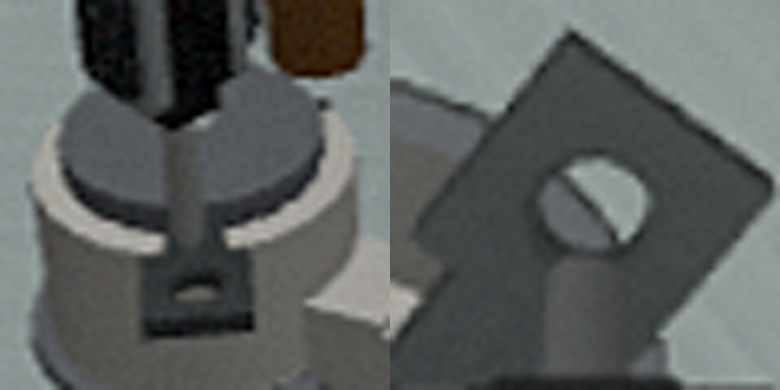

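Left (scene): tip at crop (188,250), hole centred at (198,288). Right (wrist): tip end at (583,252), hole centred at (594,205). The tip is just above the lug and still short of the hole.

Run:
```python
from h import *
w,s=load('w3'),load('s3')
tip,e=tri([wr(w,309.3,226),sray(s,253.5,207)]);print('tip',tip,e)
hole,e=tri([wr(w,311,216.1),sray(s,255,213.9)]);print('hole',hole,e)
for z in(.072,.075,.078,.081): 
    a=wplane(w,309.3,226,z);b=plane(s,253.5,207,z);h1=wplane(w,311,216.1,.066);h2=plane(s,255,213.9,.065)
    print(z,'need w',((h1-a)*1000).round(1)[:2],'need s',((h2-b)*1000).round(1)[:2])
```

```text
tip [ 0.58244778 -0.08525219  0.07901485] [np.float64(0.39030896042827595), np.float64(0.39030896042820684)]
hole [ 0.585245   -0.08399292  0.06716647] [np.float64(0.011051303629283329), np.float64(0.011051303629269253)]
0.072 need w [4.5 2.4] need s [9.6 2.4]
0.075 need w [3.6 1.6] need s [5.6 1.9]
0.078 need w [2.7 0.9] need s [1.5 1.5]
0.081 need w [1.8 0.1] need s [-2.5  1. ]
```

Run:
```python
from h import *
go([.5838,-.0836,.1212])
```

```text
tr cm [0.3  0.09 1.8 ] rot [0. 0. 0.] yaw_y -48.48
```

Call:
send_rows:
  steps:
    - {"translation": [0.15,0.05,0],"delta_rot": [0,0,0],"jaw": 0}
    - {"translation": [0.3,0.09,0],"delta_rot": [0,0,0],"jaw": 0}
    - {"translation": [0.3,0.09,0.4],"delta_rot": [0,0,0],"jaw": 0}
    - {"translation": [0.3,0.09,0.8],"delta_rot": [0,0,0],"jaw": 0}
    - {"translation": [0.3,0.09,1.1],"delta_rot": [0,0,0],"jaw": 0}
    - {"translation": [0.3,0.09,1.4],"delta_rot": [0,0,0],"jaw": 0}
    - {"translation": [0.3,0.09,1.6],"delta_rot": [0,0,0],"jaw": 0}
    - {"translation": [0.3,0.09,1.8],"delta_rot": [0,0,0],"jaw": 0}

```text
time: 7.6
tool_pos: [0.5835, -0.0835, 0.1206]
tool_rot: [-0.0, 0.935, 0.355, -0.0]
contact_force: [-0.1, 0.9, -0.6]
gripper_width: 0.179
grasp_force: 58.9
```

Run:
```python
from h import *
w=snap('wrist','w4'); s=snap('scene','s4')
x=state();print(x['tool_pos'],x['contact_force'])
z=lambda a,k:cv2.resize(a,None,fx=k,fy=k,interpolation=cv2.INTER_CUBIC)
cv2.imwrite('pics/c4.png',np.hstack([z(s['pixels'][170:230,225:285],6.5),z(w['pixels'][185:245,280:340],6.5)]))
```

```text
[ 0.58335399 -0.08343343  0.12043119] [ 0.05279264 -0.46272889 -0.39304304]
```

View pics/c4.png

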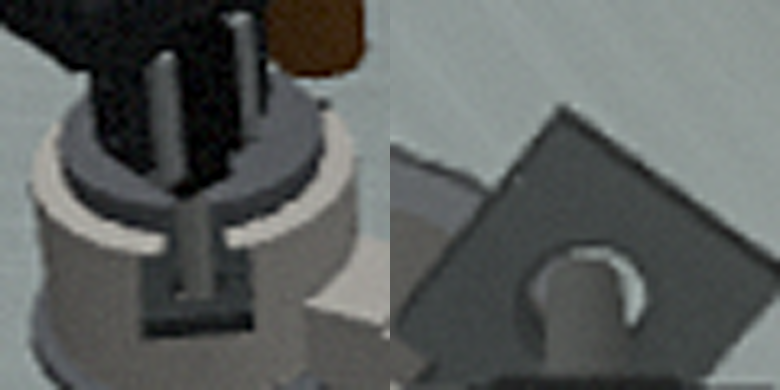

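The shank tip is inside the hole in both views (scene crop (195,292), wrist crop (585,265)), and no force shows. Lowering on.

Call:
send_rows:
  steps:
    - {"translation": [0,0,0.3],"delta_rot": [0,0,0],"jaw": 0}
    - {"translation": [0,0,0.7],"delta_rot": [0,0,0],"jaw": 0}
    - {"translation": [0,0,1.1],"delta_rot": [0,0,0],"jaw": 0}
    - {"translation": [0,0,1.5],"delta_rot": [0,0,0],"jaw": 0}
    - {"translation": [0,0,1.9],"delta_rot": [0,0,0],"jaw": 0}
    - {"translation": [0,0,2.3],"delta_rot": [0,0,0],"jaw": 0}
    - {"translation": [0,0,2.6],"delta_rot": [0,0,0],"jaw": 0}
    - {"translation": [0,0,2.6],"delta_rot": [0,0,0],"jaw": 0}

```text
time: 8.5
tool_pos: [0.5831, -0.0834, 0.0941]
tool_rot: [-0.0, 0.935, 0.355, -0.0]
contact_force: [-0.3, -0.5, -0.2]
gripper_width: 0.176
grasp_force: 58.9
```

Run:
```python
from h import *
x=state();print(x['tool_pos'],x['contact_force'])
# arc: axis from start: eyelet est at rest, radius .064
c=np.array([.5195,-.0878]); p0=x['tool_pos'][:2]; print('r',np.hypot(*(p0-c)))
q=x['tool_rot'];A=Ro.from_quat([q[1],q[2],q[3],q[0]]).as_matrix()
for a in np.arange(0,1.2,.05):
    R=np.array([[np.cos(a),np.sin(a)],[-np.sin(a),np.cos(a)]]); p=c+R@(p0-c); t=A.T@np.r_[p-p0,0]*100; print(round(a,2),t.round(2)[:2],p.round(4))
```

```text
[ 0.58313145 -0.08336813  0.09409009] [-0.34789732 -0.52540109 -0.22232511]
r 0.0637856008949828
0.0 [0. 0.] [ 0.5831 -0.0834]
0.05 [-0.2   0.25] [ 0.5833 -0.0866]
0.1 [-0.41  0.49] [ 0.5833 -0.0897]
0.15 [-0.64  0.71] [ 0.5831 -0.0929]
0.2 [-0.87  0.93] [ 0.5827 -0.0961]
0.25 [-1.12  1.13] [ 0.5822 -0.0992]
0.3 [-1.37  1.32] [ 0.5816 -0.1024]
0.35 [-1.64  1.5 ] [ 0.5808 -0.1055]
0.4 [-1.91  1.66] [ 0.5798 -0.1085]
0.45 [-2.19  1.81] [ 0.5787 -0.1115]
0.5 [-2.48  1.95] [ 0.5775 -0.1144]
0.55 [-2.78  2.07] [ 0.5761 -0.1173]
0.6 [-3.08  2.18] [ 0.5745 -0.1201]
0.65 [-3.38  2.27] [ 0.5728 -0.1228]
0.7 [-3.69  2.34] [ 0.571  -0.1254]
0.75 [-4.01  2.4 ] [ 0.5691 -0.1279]
0.8 [-4.32  2.45] [ 0.567  -0.1304]
0.85 [-4.64  2.48] [ 0.5648 -0.1327]
0.9 [-4.96  2.49] [ 0.5625 -0.1349]
0.95 [-5.28  2.49] [ 0.5601 -0.137 ]
1.0 [-5.6   2.47] [ 0.5576 -0.1389]
1.05 [-5.91  2.43] [ 0.555  -0.1408]
1.1 [-6.23  2.38] [ 0.5523 -0.1425]
1.15 [-6.54  2.32] [ 0.5495 -0.1441]
```

Call:
send_rows:
  steps:
    - {"translation": [-0.2,0.25,0],"delta_rot": [0,0,0],"jaw": 0}
    - {"translation": [-0.41,0.49,0],"delta_rot": [0,0,0],"jaw": 0}
    - {"translation": [-0.64,0.71,0],"delta_rot": [0,0,0],"jaw": 0}
    - {"translation": [-0.87,0.93,0],"delta_rot": [0,0,0],"jaw": 0}
    - {"translation": [-1.12,1.13,0],"delta_rot": [0,0,0],"jaw": 0}
    - {"translation": [-1.37,1.32,0],"delta_rot": [0,0,0],"jaw": 0}
    - {"translation": [-1.64,1.5,0],"delta_rot": [0,0,0],"jaw": 0}
    - {"translation": [-1.64,1.5,0],"delta_rot": [0,0,0],"jaw": 0}

```text
time: 9.3
tool_pos: [0.5813, -0.1062, 0.095]
tool_rot: [0.0, 0.935, 0.354, 0.0]
contact_force: [0.3, 1.0, -1.2]
gripper_width: 0.181
grasp_force: 58.9
```

```bash
cat >> h.py <<'E'
def line(d,c0=(.5175,-.0881)):
    # angle of dark line on dial, world, from ray-cast to dial top z=.070
    g=cv2.cvtColor(d['pixels'],cv2.COLOR_BGR2GRAY).astype(float)
    best=[]
    v,u=np.mgrid[195:255,330:390]; P=np.array([plane(d,a,b,.070) for a,b in zip(u.ravel(),v.ravel())])
    dx,dy=P[:,0]-c0[0],P[:,1]-c0[1]; r=np.hypot(dx,dy); m=(r>.014)&(r<.032)&(g[195:255,330:390].ravel()<45)
    th=np.arctan2(dy,dx)[m]; return m.sum(), np.degrees(np.arctan2(np.sin(th).mean(),np.cos(th).mean()))
E
python3 - <<'E'
from h import *
x=state();print(x['tool_pos'],x['contact_force'],x['tool_rot'])
print(line(load('top0')),line(snap('top','t5')))
E
```

```text
[ 0.58128704 -0.10617612  0.09496937] [ 0.30807476  1.00775989 -1.17353475] [3.06638686e-04 9.35142864e-01 3.54270675e-01 1.38406399e-04]
(np.int64(15), np.float64(-175.36489800639092)) (np.int64(555), np.float64(-177.41913959250923))
```

Call:
send_rows:
  steps:
    - {"translation": [-0.27,0.16,0],"delta_rot": [0,0,0],"jaw": 0}
    - {"translation": [-0.55,0.31,0],"delta_rot": [0,0,0],"jaw": 0}
    - {"translation": [-0.84,0.45,0],"delta_rot": [0,0,0],"jaw": 0}
    - {"translation": [-1.14,0.57,0],"delta_rot": [0,0,0],"jaw": 0}
    - {"translation": [-1.44,0.68,0],"delta_rot": [0,0,0],"jaw": 0}
    - {"translation": [-1.74,0.77,0],"delta_rot": [0,0,0],"jaw": 0}
    - {"translation": [-2.05,0.84,0],"delta_rot": [0,0,0],"jaw": 0}
    - {"translation": [-2.05,0.84,0],"delta_rot": [0,0,0],"jaw": 0}

```text
time: 10.15
tool_pos: [0.5713, -0.1261, 0.0949]
tool_rot: [0.0, 0.935, 0.354, 0.0]
contact_force: [-0.1, 1.5, -1.4]
gripper_width: 0.18
grasp_force: 59.0
```

Run:
```python
from h import *
x=state();print(x['tool_pos'],x['contact_force'])
s=snap('scene','s6');w=snap('wrist','w6')
z=lambda a,k:cv2.resize(a,None,fx=k,fy=k,interpolation=cv2.INTER_CUBIC)
cv2.imwrite('pics/c6.png',np.hstack([z(s['pixels'][140:260,210:310],3.9),z(w['pixels'][150:270,240:340],3.9)]))
```

```text
[ 0.57133105 -0.12606296  0.0948678 ] [-0.1245075   1.49570532 -1.40101639]
```

View pics/c6.png

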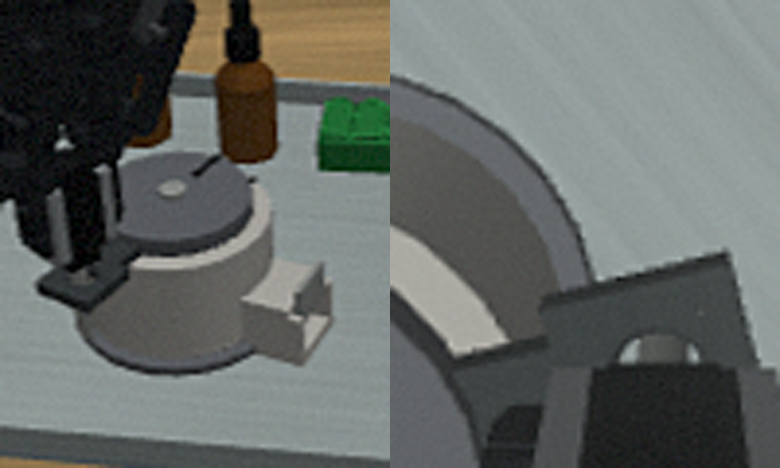

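The scene crop shows the dial line from (195,175) to (220,157), the hub at (172,188), and the shutter starting to rise at (315,300). The wrist crop shows the shank through the eyelet at (660,350).

```bash
cat >> h.py <<'E'
def sline(d,show=0):
    g=cv2.cvtColor(d['pixels'],cv2.COLOR_BGR2GRAY).astype(float)
    c=plane(d,253.8,187.9,.073)[:2]; v,u=np.mgrid[165:200,225:290]
    P=np.array([plane(d,a,b,.070) for a,b in zip(u.ravel(),v.ravel())])[:,:2]-c
    gg=g[165:200,225:290].ravel(); r=np.hypot(*P.T); th=np.arctan2(P[:,1],P[:,0])%(2*np.pi)
    m=(r>.015)&(r<.0335)&(th>1.4)&(th<3.6)&(gg<62); w=(75-gg[m]); return c,m.sum(),(th[m]*w).sum()/w.sum(),th[m].std()
E
python3 - <<'E'
from h import *
for f in('scene0','s2','s3','s6'): print(f,sline(load(f)))
E
```

```text
scene0 (array([ 0.51789048, -0.08922834]), np.int64(10), np.float64(3.217118459881793), np.float64(0.04042251784160849))
s2 (array([ 0.51789048, -0.08922834]), np.int64(9), np.float64(3.212459922011067), np.float64(0.03652679547545861))
s3 (array([ 0.51789048, -0.08922834]), np.int64(49), np.float64(3.105606712881506), np.float64(0.2139796421618465))
s6 (array([ 0.51789048, -0.08922834]), np.int64(12), np.float64(2.5819768700566206), np.float64(0.060059825089401435))
```

Call:
send_rows:
  steps:
    - {"translation": [-0.32,0.06,0],"delta_rot": [0,0,0],"jaw": 0}
    - {"translation": [-0.63,0.11,0],"delta_rot": [0,0,0],"jaw": 0}
    - {"translation": [-0.95,0.14,0],"delta_rot": [0,0,0],"jaw": 0}
    - {"translation": [-1.27,0.15,0],"delta_rot": [0,0,0],"jaw": 0}
    - {"translation": [-1.59,0.15,0],"delta_rot": [0,0,0],"jaw": 0}
    - {"translation": [-1.91,0.13,0],"delta_rot": [0,0,0],"jaw": 0}
    - {"translation": [-2.22,0.09,0],"delta_rot": [0,0,0],"jaw": 0}
    - {"translation": [-2.22,0.09,0],"delta_rot": [0,0,0],"jaw": 0}

```text
time: 11.05
tool_pos: [0.5552, -0.1414, 0.0949]
tool_rot: [0.0, 0.935, 0.354, -0.0]
contact_force: [1.3, 1.5, -1.1]
gripper_width: 0.174
grasp_force: 59.0
```

Run:
```python
from h import *
s=snap('scene','s7');x=state();print(x['tool_pos'],x['contact_force']); c,n,a,e=sline(s); print(n,3.215-a,e)
```

```text
[ 0.555359   -0.14125969  0.0949446 ] [ 1.18419734  2.86579512 -0.91309013]
13 0.9736556902949824 0.05576313371563223
```

Call:
send_rows:
  steps:
    - {"translation": [-0.07,-0.01,0],"delta_rot": [0,0,0],"jaw": 0}
    - {"translation": [-0.14,-0.02,0],"delta_rot": [0,0,0],"jaw": 0}
    - {"translation": [-0.21,-0.03,0],"delta_rot": [0,0,0],"jaw": 0}
    - {"translation": [-0.28,-0.04,0],"delta_rot": [0,0,0],"jaw": 0}
    - {"translation": [-0.35,-0.06,0],"delta_rot": [0,0,0],"jaw": 0}
    - {"translation": [-0.4,-0.07,0],"delta_rot": [0,0,0],"jaw": 0}
    - {"translation": [-0.4,-0.07,0],"delta_rot": [0,0,0],"jaw": 0}
    - {"translation": [-0.4,-0.07,0],"delta_rot": [0,0,0],"jaw": 0}

```text
time: 11.9
tool_pos: [0.5521, -0.143, 0.0949]
tool_rot: [0.0, 0.935, 0.355, 0.0]
contact_force: [3.2, 2.1, -0.1]
gripper_width: 0.179
grasp_force: 58.9
```

Run:
```python
from h import *
s=snap('scene','s8');x=state();print(x['tool_pos'],x['contact_force']); c,n,a,e=sline(s); print(n,3.215-a,e)
t=snap('top','t8')
z=lambda a,k:cv2.resize(a,None,fx=k,fy=k,interpolation=cv2.INTER_CUBIC)
cv2.imwrite('pics/c8.png',np.hstack([z(s['pixels'][160:245,215:297],4.7),z(t['pixels'][175:260,315:397],4.7)]))
```

```text
[ 0.55209517 -0.14304776  0.09493529] [ 3.98164777  1.53813594 -0.20406289]
14 1.0283447884707768 0.05109191026445165
```

View pics/c8.png

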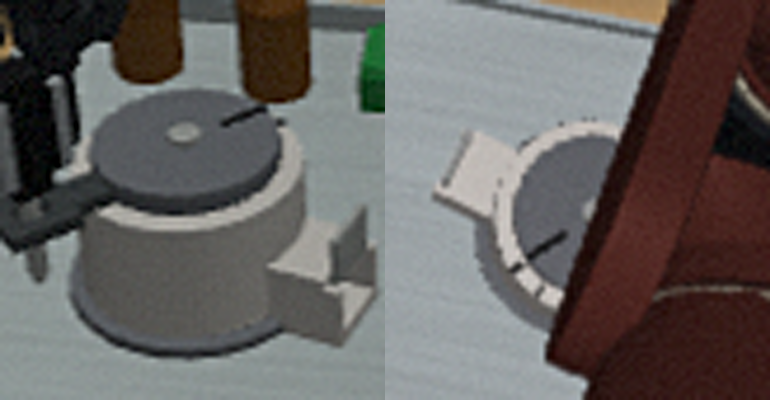

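The scene crop shows the shank through the lug at (35,240) and the shutter raised at (350,245). The top crop shows the line from (567,233) to (525,260), with the broad third tick at (517,266), nearly in line.

```bash
cat > m.py <<'E'
from h import *
def meas(f):
    t=load(f); g=cv2.cvtColor(t['pixels'],cv2.COLOR_BGR2GRAY).astype(float); c=np.array([.5176,-.0881])
    v,u=np.mgrid[205:255,330:372]; gg=g[205:255,330:372].ravel(); out=[]
    for z,r0,r1,th0 in((.070,.016,.033,58),(.060,.039,.044,115)):
        P=np.array([plane(t,a,b,z)[:2] for a,b in zip(u.ravel(),v.ravel())])-c; r=np.hypot(*P.T); th=np.arctan2(P[:,1],P[:,0])%(2*np.pi)
        m=(r>r0)&(r<r1)&(th>1.9)&(th<(2.45 if f!='top0' or z==.06 else 3.6))&(gg<th0); w=th0+10-gg[m]; out+=[m.sum(),round((th[m]*w).sum()/w.sum(),4)]
    return out
E
python3 -c "
from m import *
print(meas('top0'),meas('t8'))"
```

```text
[np.int64(17), np.float64(3.2152), np.int64(5), np.float64(2.1693)] [np.int64(12), np.float64(2.143), np.int64(5), np.float64(2.1672)]
```

Run:
```python
from m import *
F=[];G=[];GS=[]
for i in range(6):
    t=grab_frame('top'); G.append(t['pixels'].astype(float)); s=grab_frame('scene'); GS.append(s['pixels'].astype(float)); F.append(state()['contact_force'])
F=np.array(F);print('F',F.mean(0),F.std(0),state()['tool_pos'])
def dirn(d,img,box,th):
    g=img.mean(2);u0,u1,v0,v1=box; v,u=np.mgrid[v0:v1,u0:u1]; P=np.array([plane(d,a,b,.070)[:2] for a,b in zip(u.ravel(),v.ravel())])-[.5176,-.0885]
    r=np.hypot(*P.T); a=np.arctan2(P[:,1],P[:,0])%(2*np.pi); gg=g[v0:v1,u0:u1].ravel()
    for lo,hi in((1.85,2.5),(2.9,3.5)):
        m=(r>.013)&(r<.0335)&(a>lo)&(a<hi); bg=np.median(gg[m]); w=np.clip(bg-6-gg,0,None)*m
        if w.sum()<100: continue
        mu=(P*w[:,None]).sum(0)/w.sum(); C=((P-mu).T*w)@(P-mu); e=np.linalg.eigh(C)[1][:,1]; e=e*np.sign(e@mu)
        print('  range',lo,'centroid ang',np.arctan2(mu[1],mu[0])%(2*np.pi),'pca',np.arctan2(e[1],e[0])%(2*np.pi),'w',w.sum(),'|mu|',np.hypot(*mu))
print('top rest');dirn(load('top0'),load('top0')['pixels'].astype(float),(330,390,200,255),0)
print('top now');dirn(t,np.mean(G,0),(330,372,200,255),0)
print('scene rest');dirn(load('scene0'),load('scene0')['pixels'].astype(float),(225,290,165,200),0)
print('scene now');dirn(s,np.mean(GS,0),(225,290,165,200),0)
```

```text
F [ 3.58464489  1.49139813 -0.46443884] [0.30561598 0.42453867 0.58615845] [ 0.55206452 -0.14302478  0.09492507]
top rest
  range 2.9 centroid ang 3.19763027102363 pca 3.1874545137133743 w 716.4999999999998 |mu| 0.024986121031047682
top now
  range 1.85 centroid ang 2.143488021037487 pca 2.1404796469523024 w 889.3333333333333 |mu| 0.024747883635627636
  range 2.9 centroid ang 3.0053440636683706 pca 2.8383715983090694 w 383.91666666666674 |mu| 0.02097344383870269
scene rest
  range 2.9 centroid ang 3.241188040439097 pca 3.191223605324029 w 470.3333333333332 |mu| 0.024589691440889752
scene now
  range 1.85 centroid ang 2.200923023371614 pca 2.1732003107650137 w 835.6111111111112 |mu| 0.02450912217175278
```

```bash
python3 -c "
from plant import *
print(job_done())"
```

```text
the job is handed in; nothing more can be done
None
```

I handed the job in with the pin still gripped, its shank well through the eyelet and the shutter open. The dial was holding at about 1.04 rad, give or take 0.02, against 1.05 for the third click; no verdict came back.

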